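# Build the pearl-grading sieve stack

### The arm

A 6-joint arm with a two-finger parallel gripper is mounted at the origin on the work surface. World frame = base frame: x ahead of the robot, y to its left, z up, the work surface at z = 0. Lengths are in mm, angles in rad, forces in N, time in s.
With the tool pointing down it reaches from about 425 to 925 mm from the base axis. Payload 12.5 kg.
Tool frame: the origin (TCP) lies on the centre line of the jaws, within the pads' length; the fingertips stand tips_ahead ahead of it and the grasp point (between the pads) lies 2 mm behind it (tips_ahead is the distance from the TCP to the fingertips, in mm); z points along the fingers, y is the line along which they close (so a half turn about z gives the same grasp; the last joint's range is limited). The gripper opens to 85 mm and grips with 20 to 120 N. Pads are 22 mm wide; open, the fingers measure 114 mm over their backs; the gripper's body (76 mm by 85 mm) begins 54 mm behind the grasp point. The pads swing forward as they close: fully open they stand 13 mm farther back than shut.
Start: joints at [-1.341, 0.491, 1.559, -0, 1.092, -0.106], TCP at [205.975, -590.099, 248.327] pointing down, gripper open.
Joint ranges: [-3.1, 3.1], [-0.84, 2.19], [0.05, 2.79], [-1.13, 4.28], [0.06, 2.93], [-2.69, 2.69]. Speed limits (rad/s): [2.22, 2.22, 2.79, 3.14, 3.14, 3.14].

### API

Orientations are given as a unit quaternion [x, y, z, w].
In Python, from plant import * gives the robot as it stands.
- The arm moves only by the tool drive_tool, never from a script. Its arguments are lists of equal length, an entry for each row: "delta_pos": the shift along the tool's x, y, z in mm, a list of three; "twist": the turn about the tool's z in rad. In form: {"delta_pos": [[tx, ty, tz], ...], "twist": [twist, ...]}. A call has 1 to 8 rows; each row is the pose to reach, as a shift and turn from the pose commanded when the call began, along the tool's axes at that moment; what a row does not reach only later rows make up. A row lasts 1/8 s, in which the tool goes at most 62.5 mm and 10.7 degrees, less where a joint would pass 70% of its speed; a pose out of reach is approached as far as the arm can. A call with a gripper value outside its range is refused whole. "grip" is the finger opening in mm, from 0 to 85.4, set as the call begins (left out, the last holds). The fingers move at their own pace and stop on an object; "squeeze" is the grip in N (left out, the last holds). Time passes only in rows, so rows that repeat a pose let the fingers close. It gives the time, the measured TCP pose, the force, the opening and the grip force at its end, in the units of the state.
- observe(): the state, without advancing time (a new reading comes with each control period).
- capture(name): name is "scene" or "top" or "wrist"; returns a dict with "color" (384x512x3 uint8, red, green, blue), "intrinsics" (3x3 intrinsics, pixels), "world_to_cam" (4x4, takes a point from world to camera coordinates). Camera axes: x right, y down, z forward; pixel columns grow to the right and rows downward; lengths in mm; the calibration is good to about 2 mm. A picture is of the moment at which its call begins. There is no depth.
- finish_job(): hands the job in; it is judged then, once.
The state is a dict: "t": time; "qpos": joint angles; "qd": joint speeds; "joint_efforts": joint torques, N m; "tcp_pos": TCP position; "orientation": TCP orientation; "force": force on the tool from outside, world axes, zero at the start; "moment": the same for the moment, N m; "width": finger opening in mm; "gripper_force": force on a finger pad.
Only numpy, scipy, OpenCV 4.12 (cv2) and the standard library are available. Lean on these libraries where they do the work, as an engineer would, in place of code of your own. Each camera call takes 0.05 s, during which the arm holds its last target. There are 200 camera calls.

### The job

Build the pearl-grading stack on the vibrating base from the bottom up, one piece at a time: the white receiver pan in the base's ring, then the blue fine sieve, the green medium sieve, the red coarse sieve, and last the black lid. Set each piece down (do not drop or throw it) so that it nests fully home and level, let go of everything, and leave the jar, spool, loupe and ring box where they stand.

Things in the scene. Friction and masses are not known exactly. Their poses are not given: they have to be found in the camera images.
- stand: Square grey vibrating base, 90 x 90 x 14, fixed, with a dark steel seat ring (outer diameter 72, inner diameter 53, rim at z=24, 10 deep). Origin at the centre of its underside, z up. The seated pan's shoulder rests on the ring, its origin 16 mm above this origin.
- pan: Loose round white receiver pan, plain floor without holes. Origin: centre of underside. z=0 to 8: tapered foot, diameter 40 at the bottom, 49 on top. z=8 to 30: straight cup, outer diameter 60, flat shoulder beneath at z=8, open mouth of inner diameter 53, floor at z=12. About 90 g. A piece nested on it has its foot in this mouth, shoulder on this rim, origin 22 mm above this one.
- fine: Loose round blue fine sieve, floor with many small holes (2.4 mm). Origin: centre of underside. z=0 to 8: tapered foot, diameter 40 at the bottom, 49 on top. z=8 to 30: straight cup, outer diameter 60, flat shoulder beneath at z=8, open mouth of inner diameter 53, floor at z=12. About 90 g. A piece nested on it has its foot in this mouth, shoulder on this rim, origin 22 mm above this one.
- medium: Loose round green medium sieve, floor with middle-sized holes (5 mm). Origin: centre of underside. z=0 to 8: tapered foot, diameter 40 at the bottom, 49 on top. z=8 to 30: straight cup, outer diameter 60, flat shoulder beneath at z=8, open mouth of inner diameter 53, floor at z=12. About 90 g. A piece nested on it has its foot in this mouth, shoulder on this rim, origin 22 mm above this one.
- coarse: Loose round red coarse sieve, floor with few large holes (10 mm). Origin: centre of underside. z=0 to 8: tapered foot, diameter 40 at the bottom, 49 on top. z=8 to 30: straight cup, outer diameter 60, flat shoulder beneath at z=8, open mouth of inner diameter 53, floor at z=12. About 90 g. A piece nested on it has its foot in this mouth, shoulder on this rim, origin 22 mm above this one.
- lid: Black round lid with an upright brass knob. Origin at the centre of the underside, z up. z=0 to 8 the same tapered foot as the sieves (diameter 40 to 49), z=8 to 12 a disc of diameter 60, z=12 to 32 a knob of diameter 18. About 70 g. Nested on a sieve, its origin is 22 mm above that sieve's origin.
- jar: White jar with a metal cap, diameter 38, height 50. Loose bystander standing on the table among the sieves, not part of the job. Origin at the centre of the underside.
- spool: Brass-coloured wire spool standing upright, diameter 38, height 28. Loose bystander standing on the table among the sieves, not part of the job. Origin at the centre of the underside.
- loupe: Folded steel loupe, 40 x 26 x 16 high. Loose bystander standing on the table among the sieves, not part of the job. Origin at the centre of the underside.
- ringbox: Dark wooden ring box with a brass line, 36 x 36 x 35 high. Loose bystander standing on the table among the sieves, not part of the job. Origin at the centre of the underside.
Mind the look-alikes: they are no part of the job. There is more than one size of the fine; the job needs the middle-sized.

How it is judged (in metres and radians):
On the way, in this order (a step that is already met when the one before it is completed fails the run):
1. The white pan is seated in the ring of the vibrating base (horizontal distance between pan and stand below 0.004 m and z of pan in the frame of stand between 0.013 and 0.019 m and angle between pan's own z axis and vertical below 0.08 rad), for 0.2 s.
2. The blue fine sieve is nested on the pan (horizontal distance between fine and pan below 0.004 m and z of fine in the frame of pan between 0.019 and 0.025 m and angle between fine's own z axis and vertical below 0.08 rad), for 0.2 s.
3. The green medium sieve is nested on the fine one (horizontal distance between medium and fine below 0.004 m and z of medium in the frame of fine between 0.019 and 0.025 m and angle between medium's own z axis and vertical below 0.08 rad), for 0.2 s.
4. The red coarse sieve is nested on the medium one (horizontal distance between coarse and medium below 0.004 m and z of coarse in the frame of medium between 0.019 and 0.025 m and angle between coarse's own z axis and vertical below 0.08 rad), for 0.2 s.
5. The lid is nested on the coarse sieve (horizontal distance between lid and coarse below 0.004 m and z of lid in the frame of coarse between 0.019 and 0.025 m and angle between lid's own z axis and vertical below 0.08 rad), for 0.2 s.
At the end, for the whole second after the job is handed in: On the base, upward: pan, fine, medium, coarse, lid, each nested in the one below: centres within 4 mm, height within 3 mm of seated (pan 16 mm above the base origin, the others 22 mm above the piece below), tilt under 0.08 rad, released and at rest (0.02 m/s, 0.2 rad/s) (all of step 1 and all of step 2 and all of step 3 and all of step 4 and all of step 5 and linear speed of each of pan, fine, medium, coarse, lid below 0.02 m/s and angular speed of each of pan, fine, medium, coarse, lid below 0.2 rad/s); the robot touches nothing.
It fails at once if a bystander (jar, spool, loupe, ring box) is moved by more than 20 mm (distance of any of jar, spool, loupe, ringbox from where it was at the start of the episode above 0.02 m).
It fails at once if a piece falls freely or is thrown: it goes faster than 0.6 m/s while the fingers do not hold it ((linear speed of pan above 0.6 m/s and contact force between the fingers and pan below 0.05 N) or (linear speed of fine above 0.6 m/s and contact force between the fingers and fine below 0.05 N) or (linear speed of medium above 0.6 m/s and contact force between the fingers and medium below 0.05 N) or (linear speed of coarse above 0.6 m/s and contact force between the fingers and coarse below 0.05 N) or (linear speed of lid above 0.6 m/s and contact force between the fingers and lid below 0.05 N)).
It also fails if it takes over 128 s, if anything falls off the work surface, if the arm or the gripper's body presses on something with over 40 N, if the wrist force passes 120 N, or if a joint passes its speed limit or range.

## Working session

There is one attempt and no reset: what is moved stays moved. The work goes in short steps, Python scripts to look and compute and a tool call to move; the robot and the scene stay as the last step left them, time stands still between calls to the robot, and variables do not carry over. Pictures are saved under pics/ and viewed, at most 14 in all, crops included, and the job is handed in when it is done.

Besides the shell and the picture viewer there is one more tool, called as name(argument=value, ...), one argument or row to a line, values as JSON. drive_tool: Moves the arm, as the interface text tells. Its arguments: {"type":"object","properties":{"delta_pos":{"type":"array","items":{"type":"array","items":{"type":"number"}}},"twist":{"type":"array","items":{"type":"number"}},"grip":{"type":"number"},"squeeze":{"type":"number"}},"required":["delta_pos","twist"]}

```bash
mkdir -p pics; ls
python3 - <<'E'
from plant import *
import cv2
s=observe();print(s)
for n in("top","scene"):
    c=capture(n);cv2.imwrite(f"pics/{n}0.png",cv2.resize(c["color"][:,:,::-1],(800,600),interpolation=cv2.INTER_CUBIC));print(n,c["intrinsics"],c["world_to_cam"])
E
```

```text
pics
{'t': 0.0, 'qpos': array([-1.34060992e+00,  4.91555627e-01,  1.55942966e+00,  4.87081109e-05,
        1.09170525e+00, -1.05605157e-01]), 'qd': array([-1.45119263e-03, -3.89072437e-04,  8.75818929e-05,  3.82761223e-04,
        2.36104791e-03,  6.73442851e-04]), 'joint_efforts': array([ 2.62585338e-03, -6.18441153e+01, -2.61590284e+01,  3.34560241e-05,
        4.09188753e-03,  1.98415893e-05]), 'tcp_pos': array([ 205.93068121, -589.89005802,  247.73698847]), 'orientation': array([ 9.85940311e-01,  1.67096983e-01, -1.26077371e-05, -5.49221926e-04]), 'force': array([-0.48320812,  0.12333326, -0.17793993]), 'moment': array([-0.01621786, -0.01419472,  0.00237861]), 'gripper_force': 0.0, 'width': 85.59803005898983}
top [[385.5889242    0.         258.39272904]
 [  0.         385.5889242  186.03910271]
 [  0.           0.           1.        ]] [[ 1.96873696e-02 -9.99474818e-01  2.57390095e-02 -5.08099930e+01]
 [-9.89176342e-01 -2.32156279e-02 -1.44883401e-01  4.93654038e+02]
 [ 1.45404858e-01 -2.26080462e-02 -9.89113898e-01  9.87451880e+02]
 [ 0.00000000e+00  0.00000000e+00  0.00000000e+00  1.00000000e+00]]
scene [[485.92565878   0.         238.88235663]
 [  0.         485.92565878 191.0461451 ]
 [  0.           0.           1.        ]] [[ 1.10738772e-01  9.93827656e-01  6.59658041e-03 -3.97614780e+00]
 [ 8.40292700e-01 -9.00824936e-02 -5.34596411e-01 -4.06831072e+02]
 [-5.30702462e-01  6.47436084e-02 -8.45081749e-01  1.39710502e+03]
 [ 0.00000000e+00  0.00000000e+00  0.00000000e+00  1.00000000e+00]]
```

View pics/top0.png

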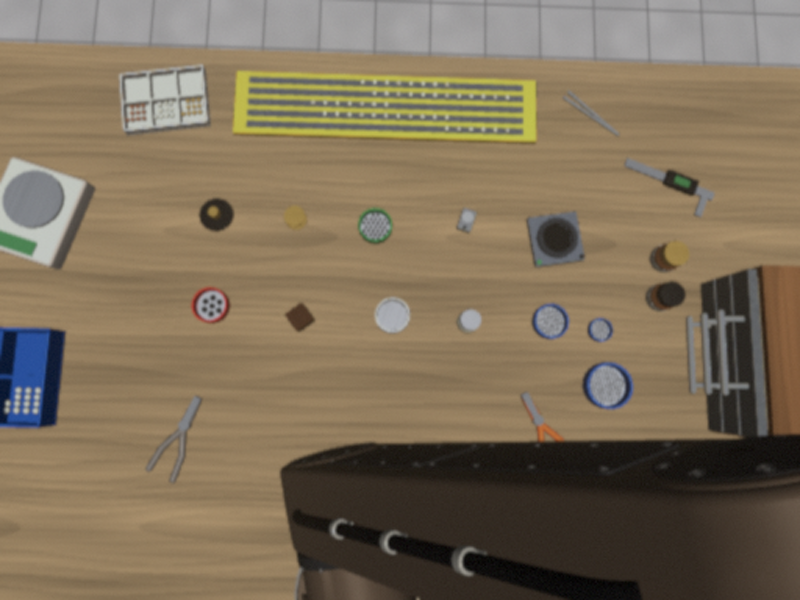

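View pics/scene0.png

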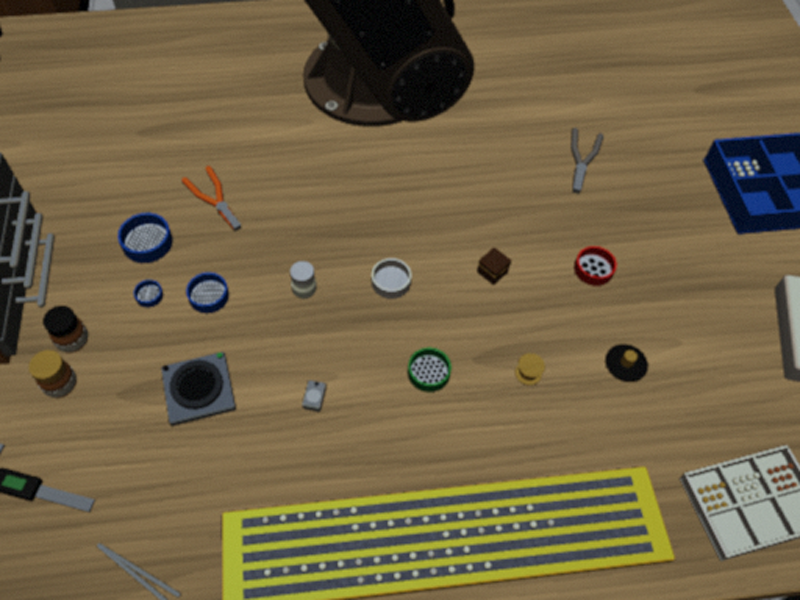

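The top view shows the stand at (555,238), white pan (392,315), green (376,226), red (211,305) and lid (216,214). There are three blue sieves: middle (550,321), small (600,329) and large (608,385). The middle one is the one I need, and its size should match the other cups at Ø60. Bystanders are the spool (295,217), loupe (466,220), ring box (300,317) and jar (470,320).

```bash
cat > h.py <<'E'
from plant import *
import numpy as np, cv2
def plane(c,uv,z):
    K=c["intrinsics"];T=np.array(c["world_to_cam"]);R=T[:3,:3];o=-R.T@T[:3,3]
    d=R.T@np.linalg.inv(K)@np.array([uv[0],uv[1],1.]);return o+d*(z-o[2])/d[2]
E
python3 - <<'E'
from h import *
import plant
print([n for n in dir(plant) if not n.startswith('_')], getattr(plant,'tips_ahead',None))
c=capture("top");s=capture("scene");S=1.5625
P=dict(stand=(557,237,198,384,24),pan=(392,314,391,275,30),fine=(550,320,208,291,30),small=(600,329,149,292,20),large=(608,384,145,236,30),medium=(376,225,430,367,30),coarse=(211,304,596,264,30),lid=(216,214,627,362,12),jar=(470,319,302,272,50),spool=(295,217,530,366,28),loupe=(466,220,314,395,16),ringbox=(300,316,495,262,35))
for k,p in P.items(): print(k,plane(c,(p[0]/S,p[1]/S),p[4])[:2].round(),plane(s,(p[2]/S,p[3]/S),p[4])[:2].round())
# blue ring diameters: edge points left/right in top
for k,l,r,y in(("fine",532,569,321),("small",588,612,329),("large",584,632,385),("med",358,393,226)):print(k,np.linalg.norm(plane(c,(l/S,y/S),28)-plane(c,(r/S,y/S),28)).round(1))
im=c["color"][160:270,330:420,::-1];cv2.imwrite("pics/blue.png",cv2.resize(im,None,fx=5,fy=5,interpolation=cv2.INTER_CUBIC))
E
```

```text
['MotionError', 'capture', 'finish_job', 'observe', 'tips_ahead'] 17.0
stand [ 598. -308.] [ 606. -304.]
pan [455. -21.] [459. -21.]
fine [ 451. -291.] [ 459. -290.]
small [ 438. -381.] [ 445. -378.]
large [ 345. -388.] [ 348. -386.]
medium [610.  10.] [617.  14.]
coarse [465. 285.] [472. 288.]
lid [627. 292.] [630. 294.]
jar [ 447. -151.] [ 454. -151.]
spool [621. 151.] [629. 152.]
loupe [ 627. -148.] [ 635. -148.]
ringbox [448. 134.] [456. 136.]
fine 63.8
small 41.5
large 81.9
med 60.8
```

View pics/blue.png

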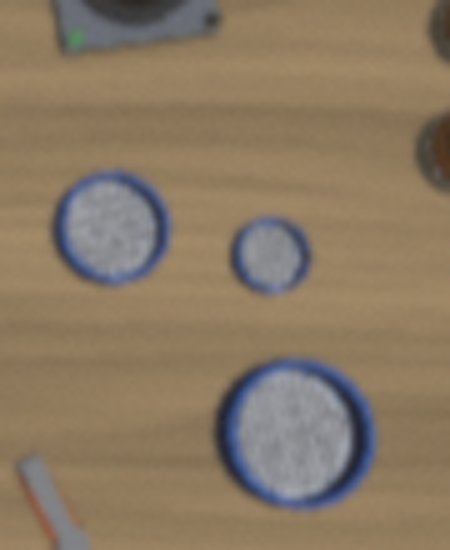

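The crop shows three blue sieves. The left one measures about 62 mm like the other cups, the small one about 41 mm and the large one about 82 mm, so the left one (top pixel 550,321) is the fine sieve. I'm moving off toward the pan.

drive_tool(
  delta_pos=[
    [326, -194, 40],
    [326, -194, 40],
    [326, -194, 40],
    [326, -194, 40],
    [326, -194, 40],
    [326, -194, 40],
    [326, -194, 40],
    [326, -194, 40],
  ],
  twist=[0.336, 0.336, 0.336, 0.336, 0.336, 0.336, 0.336, 0.336],
  grip=85,
  squeeze=40,
)

```text
t: 1.2
tcp_pos: [450.0, -299.4, 208.3]
orientation: [1.0, 0.001, -0.0, 0.0]
force: [0.2, -0.3, 0.4]
width: 85.1
gripper_force: 0.0
```

```bash
cat >> h.py <<'E'
def look(name):
    c=capture("wrist");np.savez("pics/"+name+".npz",**c)
    cv2.imwrite("pics/"+name+".png",cv2.resize(c["color"][:,:,::-1],(800,600),interpolation=cv2.INTER_CUBIC));return c
def load(name): return dict(np.load("pics/"+name+".npz"))
def at(c,u,v,z): return plane(c,(u/1.5625,v/1.5625),z).round(1)
E
python3 -c "
from h import *
c=look('w_fine');print(c['intrinsics'],c['world_to_cam'])"
```

```text
[[314.14545171   0.         248.65453533]
 [  0.         314.14545171 188.93212425]
 [  0.           0.           1.        ]] [[-4.77235214e-05 -9.99999856e-01  5.35386391e-04 -3.01091230e+02]
 [-9.47386697e-01  2.16585153e-04  3.20091237e-01  3.98351206e+02]
 [-3.20091306e-01 -4.91942064e-04 -9.47386570e-01  4.87568797e+02]
 [ 0.00000000e+00  0.00000000e+00  0.00000000e+00  1.00000000e+00]]
```

View pics/w_fine.png

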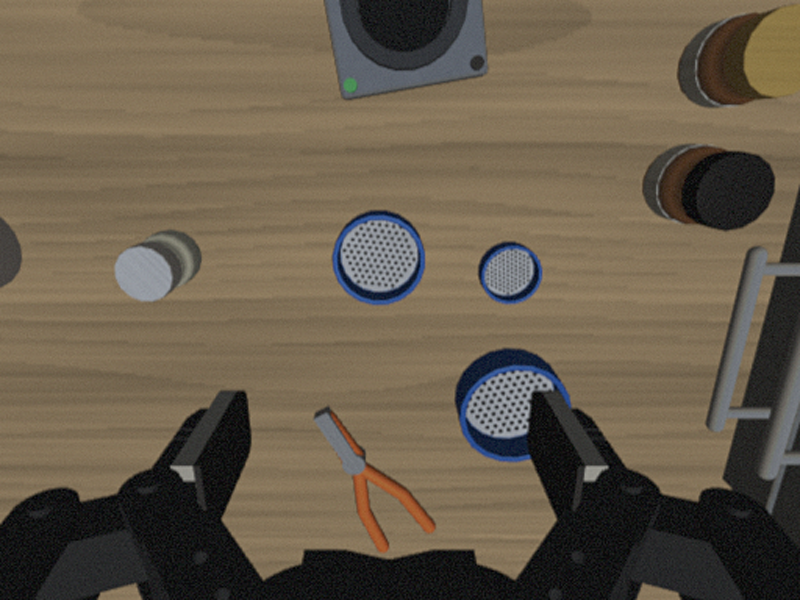

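drive_tool(
  delta_pos=[
    [7, -279, 0],
    [7, -279, 0],
    [7, -279, 0],
    [7, -279, 0],
    [7, -279, 0],
    [7, -279, 0],
    [7, -279, 0],
  ],
  twist=[0, 0, 0, 0, 0, 0, 0],
)

```text
t: 2.12
tcp_pos: [457.0, -21.8, 208.4]
orientation: [1.0, -0.001, 0.0, 0.0]
force: [0.7, -0.4, 0.2]
width: 85.0
gripper_force: 0.0
```

The wrist view shows the fine rim centred at about (379,257), the stand at the top with its ring near (403,10), and the jar at left, clear. Next look: the pan.

```bash
python3 -c "
from h import *
c=load('w_fine')
print('fine',at(c,379,257,30),'diam',at(c,332,257,30)-at(c,426,257,30))
c=look('w_pan')"
```

```text
fine [ 456.3 -295.    30. ] diam [ 0. 60.  0.]
```

View pics/w_pan.png

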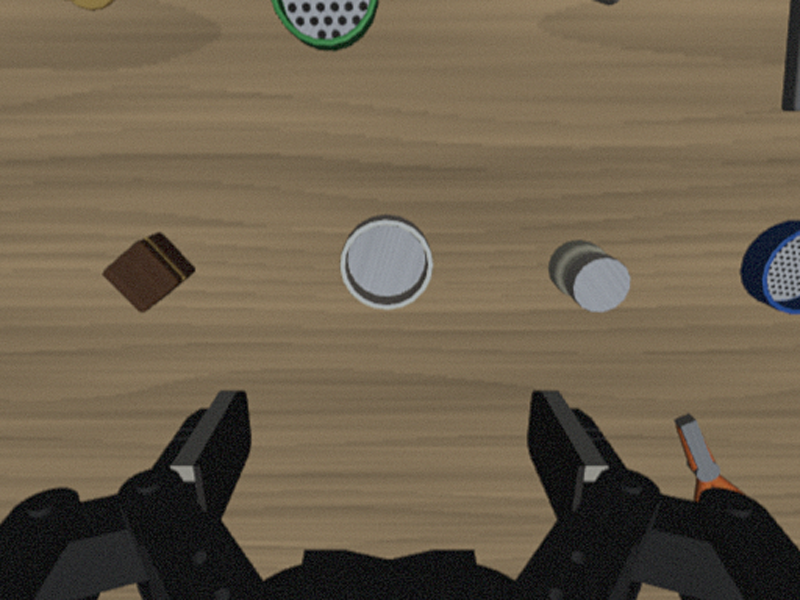

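Pan rim centre at (387,263), with rim edges at 341 and 432.

```bash
python3 -c "
from h import *
c=load('w_pan')
print('pan',at(c,386.5,263,30),'top/bot',at(c,387,217,30),at(c,387,308,30),'grn',at(c,326,-2,30))"
```

```text
pan [459.4 -22.3  30. ] top/bot [489.  -22.7  30. ] [428.7 -22.5  30. ] grn [608.4  10.   30. ]
```

drive_tool(
  delta_pos=[
    [2, 1, 50],
    [2, 1, 100],
    [2, 1, 140],
    [2, 1, 165],
    [2, 1, 182],
    [2, 1, 182],
  ],
  twist=[0, 0, 0, 0, 0, 0],
)

```text
t: 2.92
tcp_pos: [458.5, -22.7, 25.3]
orientation: [1.0, -0.001, -0.001, -0.0]
force: [-0.8, -0.1, 0.6]
width: 85.1
gripper_force: 0.0
```

drive_tool(
  delta_pos=[
    [0, 0, 0],
    [0, 0, 0],
    [0, 0, 0],
    [0, 0, 0],
    [0, 0, 0],
    [0, 0, 0],
  ],
  twist=[0, 0, 0, 0, 0, 0],
  grip=50,
)

```text
t: 3.68
tcp_pos: [459.3, -21.9, 27.2]
orientation: [1.0, -0.0, 0.001, 0.0]
force: [-1.6, -4.1, 6.3]
width: 57.3
gripper_force: 43.1
```

drive_tool(
  delta_pos=[
    [0, 0, -10],
    [0, 0, -40],
    [0, 0, -80],
    [0, 0, -120],
    [0, 0, -154],
    [0, 0, -154],
  ],
  twist=[0, 0, 0, 0, 0, 0],
)

```text
t: 4.42
tcp_pos: [459.5, -21.5, 183.0]
orientation: [1.0, 0.0, 0.003, 0.001]
force: [0.4, 0.5, -2.0]
width: 57.1
gripper_force: 43.6
```

drive_tool(
  delta_pos=[
    [20, 40, 0],
    [40, 100, 0],
    [100, 284, 0],
    [100, 284, 0],
    [100, 284, 0],
    [100, 284, 0],
    [100, 284, 0],
    [100, 284, 0],
  ],
  twist=[0, 0, 0, 0, 0, 0, 0, 0],
)

```text
t: 5.42
tcp_pos: [558.5, -304.2, 180.0]
orientation: [1.0, 0.0, -0.0, -0.0]
force: [0.1, -0.1, -0.8]
width: 57.5
gripper_force: 43.6
```

```bash
python3 -c "
from h import *
c=look('w_st')"
```

```text
(no output)
```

View pics/w_st.png

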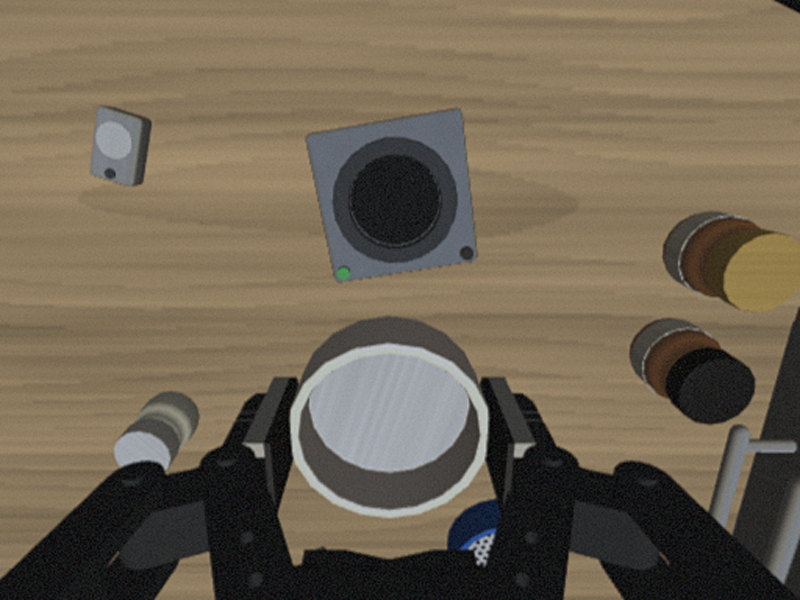

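Pan held level, rim centre (390,431). Stand ring centre (395,200), outer edges 333 and 457.

```bash
python3 -c "
from h import *
c=load('w_st')
print('ring',at(c,395,200,24),at(c,333,200,24)-at(c,457,200,24),at(c,395,137,24),at(c,395,263,24))
for z in(180,184,188,192):print(z,at(c,390,344,z),at(c,390,517,z),at(c,290,430,z)-at(c,490,430,z))
print(observe()['tcp_pos'])"
```

```text
ring [ 603.7 -309.4   24. ] [ 0.  70.7  0. ] [ 637.9 -309.3   24. ] [ 566.7 -309.6   24. ]
180 [ 584.8 -306.2  180. ] [ 524.2 -306.2  180. ] [ 0.  59.9  0. ]
184 [ 586.6 -306.2  184. ] [ 527.9 -306.2  184. ] [ 0. 58.  0.]
188 [ 588.4 -306.2  188. ] [ 531.7 -306.2  188. ] [ 0.  56.1  0. ]
192 [ 590.3 -306.2  192. ] [ 535.4 -306.2  192. ] [ 0.  54.2  0. ]
[ 558.65924217 -304.15399879  180.27521747]
```

drive_tool(
  delta_pos=[
    [44, 5, 10],
    [44, 5, 50],
    [44, 5, 90],
    [44, 5, 115],
    [44, 5, 125],
    [44, 5, 125],
  ],
  twist=[0, 0, 0, 0, 0, 0],
)

```text
t: 6.22
tcp_pos: [603.0, -310.0, 55.5]
orientation: [1.0, 0.0, -0.0, -0.0]
force: [-0.2, -1.1, -0.8]
width: 57.6
gripper_force: 43.6
```

drive_tool(
  delta_pos=[
    [0, 0, 3],
    [0, 0, 6],
    [0, 0, 9],
    [0, 0, 11],
    [0, 0, 11],
  ],
  twist=[0, 0, 0, 0, 0],
)

```text
t: 6.85
tcp_pos: [603.0, -310.4, 44.4]
orientation: [1.0, -0.0, 0.0, -0.0]
force: [1.2, 2.4, -0.4]
width: 57.7
gripper_force: 43.7
```

drive_tool(
  delta_pos=[
    [0, 0, 1],
    [0, 0, 2],
    [0, 0, 3],
    [0, 0, 3],
  ],
  twist=[0, 0, 0, 0],
)

```text
t: 7.35
tcp_pos: [603.2, -310.3, 43.3]
orientation: [1.0, -0.0, 0.001, 0.0]
force: [-3.9, 7.5, 17.1]
width: 57.3
gripper_force: 45.7
```

drive_tool(
  delta_pos=[
    [0, 0, -1],
    [0, 0, -1],
    [0, 0, -1],
    [0, 0, -1],
    [0, 0, -60],
    [0, 0, -110],
    [0, 0, -140],
  ],
  twist=[0, 0, 0, 0, 0, 0, 0],
  grip=80,
)

```text
t: 8.22
tcp_pos: [603.2, -310.8, 184.0]
orientation: [1.0, -0.0, 0.001, 0.001]
force: [0.7, -0.1, -1.3]
width: 79.8
gripper_force: 0.0
```

drive_tool(
  delta_pos=[
    [-60, 0, 0],
    [-60, 0, 0],
    [-60, 0, 0],
  ],
  twist=[0, 0, 0],
)

```text
t: 8.6
tcp_pos: [543.2, -310.9, 181.7]
orientation: [1.0, -0.0, 0.0, 0.0]
force: [0.2, -1.3, 0.0]
width: 79.6
gripper_force: 0.0
```

```bash
python3 -c "
from h import *
c=look('w_p1');print(observe()['tcp_pos'])"
```

```text
[ 543.59315069 -310.84494667  181.42283494]
```

View pics/w_p1.png

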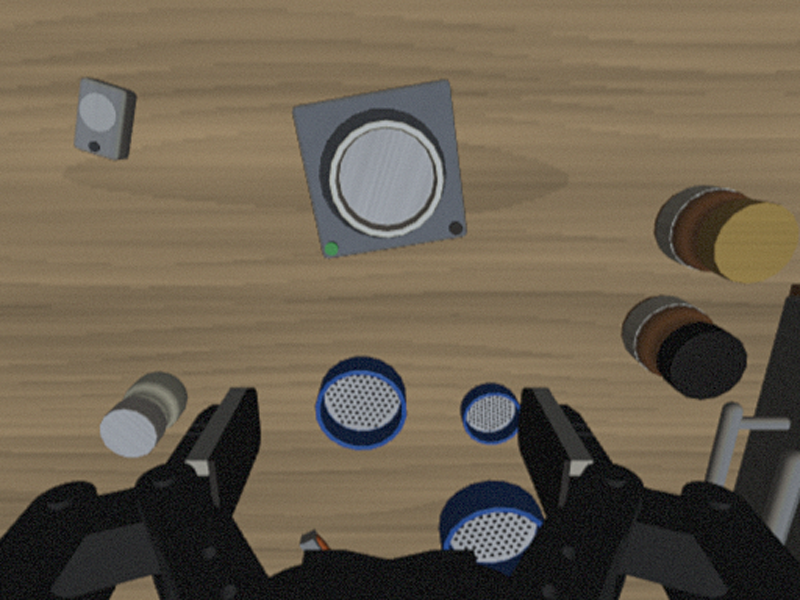

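The pan sits level in the ring, rim centre (387,178). The fine rim is at (361,404).

```bash
python3 -c "
from h import *
c=load('w_p1')
print('pan',at(c,387,178,46),at(c,329,178,46)-at(c,445,178,46),'ring',at(c,382.5,170,24))
print('fine',at(c,361,404,30),at(c,316,404,30)-at(c,407,404,30))"
```

```text
pan [ 602.8 -312.    46. ] [ 0.1 60.4  0. ] ring [ 605.2 -309.4   24. ]
fine [ 458.9 -294.8   30. ] [ 0.1 58.8  0. ]
```

drive_tool(
  delta_pos=[
    [-60, -12, 0],
    [-86, -17, 40],
    [-86, -17, 80],
    [-86, -17, 120],
    [-86, -17, 145],
    [-86, -17, 155],
    [-86, -17, 155],
  ],
  twist=[0, 0, 0, 0, 0, 0, 0],
  grip=77,
)

```text
t: 9.52
tcp_pos: [457.3, -293.6, 26.0]
orientation: [1.0, 0.0, -0.0, -0.0]
force: [0.4, -0.2, 1.2]
width: 76.7
gripper_force: 0.0
```

drive_tool(
  delta_pos=[
    [0, 0, 0],
    [0, 0, 0],
    [0, 0, 0],
    [0, 0, 0],
    [0, 0, 0],
    [0, 0, 0],
  ],
  twist=[0, 0, 0, 0, 0, 0],
  grip=50,
)

```text
t: 10.28
tcp_pos: [457.4, -293.9, 27.7]
orientation: [1.0, -0.0, 0.001, 0.001]
force: [0.1, 0.9, 6.6]
width: 58.3
gripper_force: 42.4
```

drive_tool(
  delta_pos=[
    [0, 0, -10],
    [0, 0, -40],
    [0, 0, -80],
    [0, 0, -120],
    [0, 0, -154],
    [0, 0, -154],
  ],
  twist=[0, 0, 0, 0, 0, 0],
)

```text
t: 11.02
tcp_pos: [457.5, -294.0, 183.5]
orientation: [1.0, -0.0, 0.002, 0.002]
force: [-0.2, -0.2, -1.7]
width: 58.2
gripper_force: 43.3
```

drive_tool(
  delta_pos=[
    [40, 5, 0],
    [100, 10, 0],
    [145, 16, 0],
    [145, 16, 30],
    [145, 16, 70],
    [145, 16, 95],
    [145, 16, 103],
    [145, 16, 103],
  ],
  twist=[0, 0, 0, 0, 0, 0, 0, 0],
)

```text
t: 12.02
tcp_pos: [601.8, -309.5, 77.2]
orientation: [1.0, -0.0, -0.0, -0.0]
force: [-0.2, -0.6, -0.7]
width: 58.1
gripper_force: 43.3
```

drive_tool(
  delta_pos=[
    [0, 0, 3],
    [0, 0, 6],
    [0, 0, 9],
    [0, 0, 11],
    [0, 0, 11],
  ],
  twist=[0, 0, 0, 0, 0],
)

```text
t: 12.65
tcp_pos: [602.3, -309.7, 66.7]
orientation: [1.0, -0.0, 0.001, 0.0]
force: [1.9, 1.0, 2.3]
width: 58.2
gripper_force: 43.6
```

drive_tool(
  delta_pos=[
    [0, 0, 1],
    [0, 0, 2],
    [0, 0, 3],
    [0, 0, 3],
  ],
  twist=[0, 0, 0, 0],
)

```text
t: 13.15
tcp_pos: [602.9, -309.9, 65.7]
orientation: [1.0, -0.0, 0.002, 0.001]
force: [-0.5, 3.2, 18.4]
width: 58.0
gripper_force: 45.0
```

drive_tool(
  delta_pos=[
    [0, 0, -1],
    [0, 0, -1],
    [0, 0, -1],
    [0, 0, -1],
    [0, 0, -50],
    [0, 0, -90],
    [0, 0, -118],
    [0, 0, -118],
  ],
  twist=[0, 0, 0, 0, 0, 0, 0, 0],
  grip=80,
)

```text
t: 14.15
tcp_pos: [602.4, -309.9, 183.5]
orientation: [1.0, -0.0, 0.002, 0.001]
force: [-0.3, 0.3, -1.4]
width: 80.1
gripper_force: 0.0
```

drive_tool(
  delta_pos=[
    [-60, 0, 0],
    [-60, 0, 0],
    [-60, 0, 0],
  ],
  twist=[0, 0, 0],
)

```text
t: 14.52
tcp_pos: [542.0, -309.8, 180.8]
orientation: [1.0, -0.0, -0.0, -0.0]
force: [1.0, -0.7, 0.1]
width: 80.0
gripper_force: 0.0
```

```bash
python3 -c "
from h import *
c=look('w_f1');print(observe()['tcp_pos'])"
```

```text
[ 542.44408005 -309.73955487  180.86530861]
```

drive_tool(
  delta_pos=[
    [0, -320, 0],
    [0, -320, 0],
    [0, -320, 0],
    [0, -320, 0],
    [0, -320, 0],
    [0, -320, 0],
    [0, -320, 0],
  ],
  twist=[0, 0, 0, 0, 0, 0, 0],
)

```text
t: 15.45
tcp_pos: [542.5, 11.0, 181.0]
orientation: [1.0, 0.001, 0.0, 0.0]
force: [0.3, -0.0, 0.1]
width: 80.1
gripper_force: 0.0
```

```bash
python3 -c "
from h import *
c=look('w_m0');print(observe()['tcp_pos'])
a=cv2.imread('pics/w_f1.png');b=cv2.imread('pics/w_m0.png')
cv2.imwrite('pics/pair.png',np.hstack([a[:,200:600],b[:,200:600]]))"
```

```text
[542.46987379  10.08623321 181.04751112]
```

View pics/pair.png

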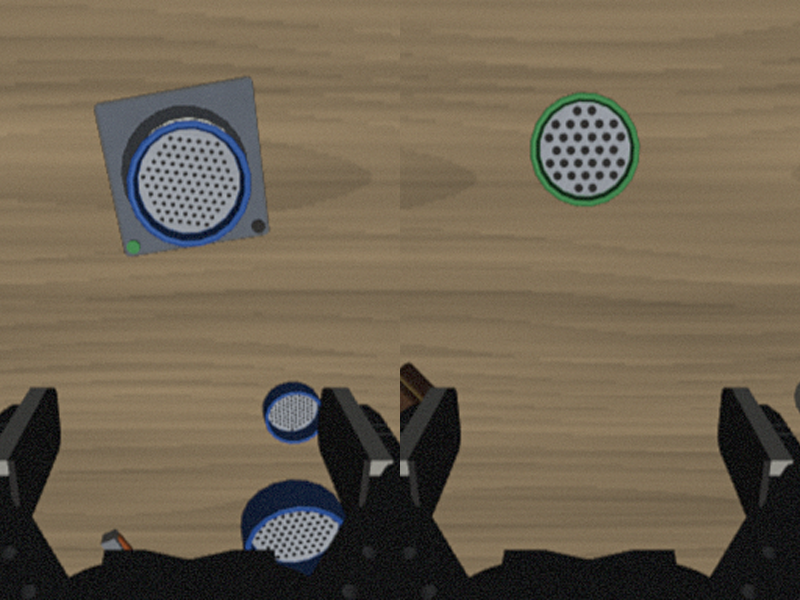

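The fine sieve is nested on the pan, rim centre (389,182). The green rim centre is at (384.5,150).

```bash
python3 -c "
from h import *
c=load('w_f1')
print('fine',at(c,388.5,182,68),at(c,326,182,68)-at(c,451,182,68))
c=load('w_m0');print('med',at(c,384.5,150,30),at(c,329,150,30)-at(c,440,150,30))"
```

```text
fine [ 601.7 -311.5   68. ] [ 0.1 59.6  0. ]
med [615.4  11.5  30. ] [ 0.  60.2  0. ]
```

drive_tool(
  delta_pos=[
    [60, -2, 0],
    [73, -2, 40],
    [73, -2, 80],
    [73, -2, 120],
    [73, -2, 145],
    [73, -2, 155],
    [73, -2, 155],
  ],
  twist=[0, 0, 0, 0, 0, 0, 0],
)

```text
t: 16.38
tcp_pos: [615.1, 11.5, 26.1]
orientation: [1.0, -0.001, -0.0, 0.0]
force: [-0.1, -0.9, 0.5]
width: 79.7
gripper_force: 0.0
```

drive_tool(
  delta_pos=[
    [0, 0, 0],
    [0, 0, 0],
    [0, 0, 0],
    [0, 0, 0],
    [0, 0, 0],
    [0, 0, 0],
  ],
  twist=[0, 0, 0, 0, 0, 0],
  grip=50,
)

```text
t: 17.12
tcp_pos: [615.5, 12.2, 28.0]
orientation: [1.0, -0.0, 0.001, 0.0]
force: [-1.5, -2.1, 5.2]
width: 59.1
gripper_force: 42.2
```

drive_tool(
  delta_pos=[
    [0, 0, -10],
    [0, 0, -40],
    [0, 0, -80],
    [0, 0, -120],
    [0, 0, -154],
    [0, 0, -154],
  ],
  twist=[0, 0, 0, 0, 0, 0],
)

```text
t: 17.88
tcp_pos: [615.8, 12.5, 183.9]
orientation: [1.0, 0.0, 0.003, 0.0]
force: [0.2, -0.0, -1.4]
width: 58.9
gripper_force: 43.4
```

drive_tool(
  delta_pos=[
    [-5, 40, 0],
    [-12, 322, 0],
    [-12, 322, 0],
    [-12, 322, 0],
    [-12, 322, 0],
    [-12, 322, 0],
    [-12, 322, 0],
    [-12, 322, 0],
  ],
  twist=[0, 0, 0, 0, 0, 0, 0, 0],
)

```text
t: 18.88
tcp_pos: [602.6, -308.8, 179.8]
orientation: [1.0, -0.0, -0.0, -0.0]
force: [0.5, 1.4, -1.5]
width: 58.8
gripper_force: 43.4
```

drive_tool(
  delta_pos=[
    [0, 1, 30],
    [0, 1, 60],
    [0, 1, 76],
    [0, 1, 81],
    [0, 1, 81],
  ],
  twist=[0, 0, 0, 0, 0],
)

```text
t: 19.5
tcp_pos: [603.2, -310.4, 99.8]
orientation: [1.0, 0.0, 0.0, 0.0]
force: [-0.2, -0.2, -1.0]
width: 58.6
gripper_force: 43.4
```

drive_tool(
  delta_pos=[
    [0, 0, 3],
    [0, 0, 6],
    [0, 0, 9],
    [0, 0, 11],
    [0, 0, 11],
  ],
  twist=[0, 0, 0, 0, 0],
)

```text
t: 20.12
tcp_pos: [602.7, -310.5, 88.4]
orientation: [1.0, -0.0, -0.0, 0.0]
force: [-1.6, 1.1, 0.8]
width: 58.8
gripper_force: 43.6
```

drive_tool(
  delta_pos=[
    [0, 0, 1],
    [0, 0, 2],
    [0, 0, 3],
    [0, 0, 3],
  ],
  twist=[0, 0, 0, 0],
)

```text
t: 20.62
tcp_pos: [602.8, -310.5, 87.8]
orientation: [1.0, -0.0, 0.0, 0.0]
force: [-9.1, 5.8, 22.2]
width: 58.6
gripper_force: 45.4
```

drive_tool(
  delta_pos=[
    [0, 0, -1],
    [0, 0, -1],
    [0, 0, -1],
    [0, 0, -1],
    [0, 0, -50],
    [0, 0, -96],
    [-60, 0, -96],
    [-60, 0, -96],
  ],
  twist=[0, 0, 0, 0, 0, 0, 0, 0],
  grip=80,
)

```text
t: 21.62
tcp_pos: [539.9, -310.1, 181.7]
orientation: [1.0, -0.001, -0.001, -0.0]
force: [1.1, 0.4, 0.7]
width: 80.0
gripper_force: 0.0
```

```bash
python3 -c "
from h import *
c=look('w_m1');print(observe()['tcp_pos'])"
```

```text
[ 541.83560279 -310.64639211  181.81935005]
```

drive_tool(
  delta_pos=[
    [0, -400, 0],
    [0, -400, 0],
    [0, -400, 0],
    [0, -400, 0],
    [-40, -460, 0],
    [-80, -510, 0],
    [-120, -560, 0],
    [-133, -597, 0],
  ],
  twist=[0, 0, 0, 0, 0, 0, 0, 0],
)

```text
t: 22.68
tcp_pos: [459.4, 176.2, 181.2]
orientation: [1.0, -0.0, 0.0, -0.0]
force: [1.5, 0.4, -0.4]
width: 80.4
gripper_force: 0.0
```

drive_tool(
  delta_pos=[
    [0, 0, 0],
    [0, 0, 0],
    [0, 0, 0],
  ],
  twist=[0, 0, 0],
)

```text
t: 23.05
tcp_pos: [460.3, 173.1, 181.1]
orientation: [1.0, -0.001, 0.0, 0.0]
force: [-1.2, -0.5, -0.2]
width: 79.7
gripper_force: 0.0
```

```bash
python3 -c "
from h import *
c=look('w_c0');print(observe()['tcp_pos'])
a=cv2.imread('pics/w_m1.png');b=cv2.imread('pics/w_c0.png')
cv2.imwrite('pics/pair2.png',np.hstack([a[:,200:600],b[:,200:600]]))"
```

```text
[460.1920241  172.88832359 181.12368782]
```

View pics/pair2.png

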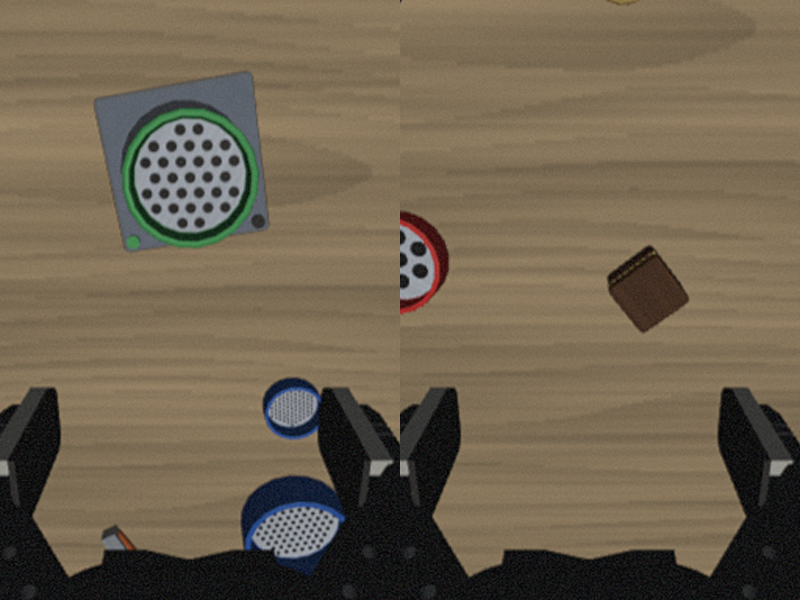

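The green sieve is nested level, rim centre (390,178). The move stopped short, with the red sieve cut off at the left, so I'm going on.

drive_tool(
  delta_pos=[
    [-48, -114, 0],
    [-48, -114, 0],
    [-48, -114, 0],
    [-48, -114, 0],
  ],
  twist=[0, 0, 0, 0],
)

```text
t: 23.6
tcp_pos: [412.0, 287.2, 181.2]
orientation: [1.0, -0.0, -0.0, 0.0]
force: [0.4, -0.4, -0.3]
width: 80.1
gripper_force: 0.0
```

```bash
python3 -c "
from h import *
c=look('w_c1');print(observe()['tcp_pos'])
m=load('w_m1');print('med',at(m,390,178,90),at(m,322,178,90)-at(m,458,178,90))
i=c['color'].astype(int);k=((i[...,0]>150)&(i[...,1]<90)).astype('uint8')
p=cv2.findNonZero(k);e=cv2.fitEllipse(cv2.convexHull(p));print(e,len(p))
print(plane(c,e[0],30),plane(c,(e[0][0]-e[1][0]/2,e[0][1]),30)-plane(c,(e[0][0]+e[1][0]/2,e[0][1]),30))"
```

```text
[412.19816846 286.81336468 181.17475088]
med [ 603.2 -312.5   90. ] [ 0.1 59.   0. ]
((245.18563842773438, 114.98339080810547), (67.92330169677734, 69.52054595947266), 176.3810272216797) 586
[469.16488072 288.37475213  30.        ] [ 0.10865255 58.66073263  0.        ]
```

View pics/w_c1.png

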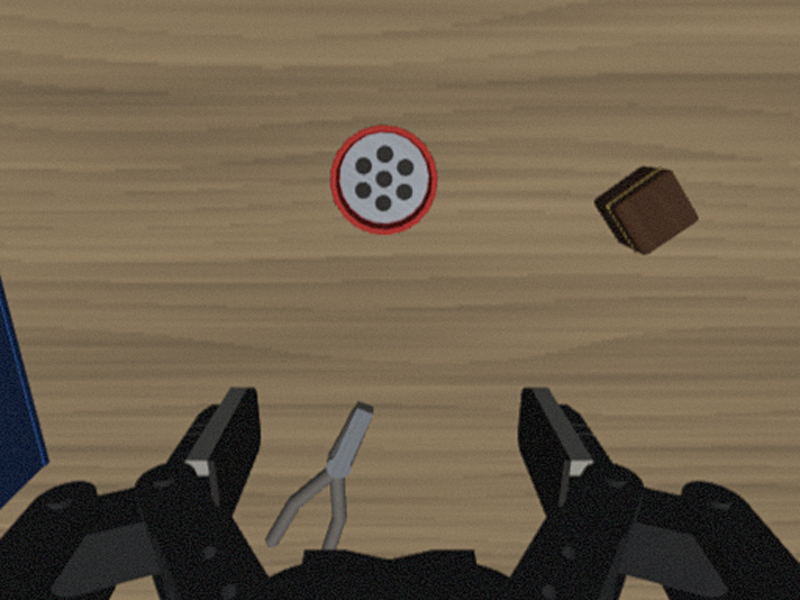

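Red rim centre (384,180), clear of the ring box. Grasping it.

drive_tool(
  delta_pos=[
    [57, -2, 10],
    [57, -2, 50],
    [57, -2, 90],
    [57, -2, 125],
    [57, -2, 145],
    [57, -2, 155],
    [57, -2, 155],
  ],
  twist=[0, 0, 0, 0, 0, 0, 0],
)

```text
t: 24.52
tcp_pos: [468.9, 289.0, 26.1]
orientation: [1.0, -0.001, -0.0, 0.0]
force: [-0.4, 0.4, 0.2]
width: 80.0
gripper_force: 0.0
```

drive_tool(
  delta_pos=[
    [0, 0, 0],
    [0, 0, 0],
    [0, 0, 0],
    [0, 0, 0],
    [0, 0, 0],
    [0, 0, 0],
  ],
  twist=[0, 0, 0, 0, 0, 0],
  grip=50,
)

```text
t: 25.28
tcp_pos: [469.0, 289.8, 27.6]
orientation: [1.0, -0.0, 0.001, -0.0]
force: [-0.5, -3.2, 5.8]
width: 57.6
gripper_force: 42.2
```

drive_tool(
  delta_pos=[
    [0, 0, -10],
    [0, 0, -40],
    [0, 0, -80],
    [0, 0, -120],
    [0, 0, -154],
    [0, 0, -154],
  ],
  twist=[0, 0, 0, 0, 0, 0],
)

```text
t: 26.02
tcp_pos: [469.1, 290.3, 183.5]
orientation: [1.0, -0.0, 0.003, -0.001]
force: [0.4, 0.4, -2.8]
width: 57.7
gripper_force: 43.3
```

drive_tool(
  delta_pos=[
    [20, 50, 0],
    [75, 300, 0],
    [75, 300, 0],
    [75, 300, 0],
    [75, 300, 0],
    [75, 300, 0],
    [75, 300, 0],
    [75, 300, 0],
  ],
  twist=[0, 0, 0, 0, 0, 0, 0, 0],
)

```text
t: 27.02
tcp_pos: [543.0, -8.8, 180.1]
orientation: [1.0, 0.001, -0.0, -0.0]
force: [-0.3, 0.5, -0.6]
width: 57.6
gripper_force: 43.3
```

drive_tool(
  delta_pos=[
    [10, 50, 0],
    [58, 300, 0],
    [58, 300, 0],
    [58, 300, 0],
    [58, 300, 0],
    [58, 300, 0],
    [58, 300, 0],
    [58, 300, 0],
  ],
  twist=[0, 0, 0, 0, 0, 0, 0, 0],
)

```text
t: 28.02
tcp_pos: [601.6, -308.1, 180.4]
orientation: [1.0, 0.001, -0.0, -0.0]
force: [-0.4, -0.1, -0.9]
width: 57.4
gripper_force: 43.4
```

drive_tool(
  delta_pos=[
    [1, 2, 25],
    [1, 2, 45],
    [1, 2, 55],
    [1, 2, 59],
    [1, 2, 59],
  ],
  twist=[0, 0, 0, 0, 0],
)

```text
t: 28.65
tcp_pos: [602.6, -311.9, 121.7]
orientation: [1.0, 0.0, 0.0, 0.0]
force: [0.4, 0.2, -1.1]
width: 57.9
gripper_force: 43.4
```

drive_tool(
  delta_pos=[
    [0, 0, 3],
    [0, 0, 6],
    [0, 0, 9],
    [0, 0, 11],
    [0, 0, 11],
  ],
  twist=[0, 0, 0, 0, 0],
)

```text
t: 29.28
tcp_pos: [602.3, -312.1, 110.1]
orientation: [1.0, -0.0, -0.0, -0.0]
force: [-0.5, 0.9, -1.2]
width: 58.0
gripper_force: 43.5
```

drive_tool(
  delta_pos=[
    [0, -1, 1],
    [0, -1, 2],
    [0, -1, 3],
    [0, -1, 3],
  ],
  twist=[0, 0, 0, 0],
)

```text
t: 29.78
tcp_pos: [602.7, -311.5, 109.5]
orientation: [1.0, -0.0, 0.001, 0.001]
force: [-4.4, 0.8, 15.6]
width: 57.9
gripper_force: 45.0
```

drive_tool(
  delta_pos=[
    [0, 0, -1],
    [0, 0, -1],
    [0, 0, -1],
    [0, 0, -1],
    [0, 0, -40],
    [0, 0, -75],
    [-60, 0, -75],
    [-60, 0, -75],
  ],
  twist=[0, 0, 0, 0, 0, 0, 0, 0],
  grip=80,
)

```text
t: 30.78
tcp_pos: [539.4, -310.7, 182.5]
orientation: [1.0, -0.001, -0.001, -0.001]
force: [0.3, -0.2, 0.2]
width: 79.9
gripper_force: 0.0
```

```bash
python3 -c "
from h import *
c=look('w_c2');print(observe()['tcp_pos'])"
```

```text
[ 541.31826397 -311.21497781  182.76793346]
```

drive_tool(
  delta_pos=[
    [0, -304, 0],
    [0, -304, 0],
    [0, -304, 0],
    [0, -304, 0],
    [0, -304, 0],
    [0, -304, 0],
    [0, -304, 0],
    [0, -304, 0],
  ],
  twist=[0, 0, 0, 0, 0, 0, 0, 0],
)

```text
t: 31.82
tcp_pos: [542.8, -8.1, 182.1]
orientation: [1.0, -0.001, 0.0, 0.0]
force: [-0.1, -0.9, 0.4]
width: 79.7
gripper_force: 0.0
```

drive_tool(
  delta_pos=[
    [25, -300, 0],
    [25, -300, 0],
    [25, -300, 0],
    [25, -300, 0],
    [25, -300, 0],
    [25, -300, 0],
    [25, -300, 0],
    [25, -300, 0],
  ],
  twist=[0, 0, 0, 0, 0, 0, 0, 0],
  grip=50,
)

```text
t: 32.83
tcp_pos: [567.9, 291.3, 182.3]
orientation: [1.0, -0.001, -0.0, 0.0]
force: [-0.3, -0.2, 1.3]
width: 50.2
gripper_force: 0.0
```

```bash
python3 -c "
from h import *
c=look('w_l0');print(observe()['tcp_pos'])
a=cv2.imread('pics/w_c2.png');b=cv2.imread('pics/w_l0.png')
cv2.imwrite('pics/pair3.png',np.hstack([a[:,200:600],b[:,200:600]]))"
```

```text
[567.86496821 291.40690291 182.36890379]
```

View pics/pair3.png

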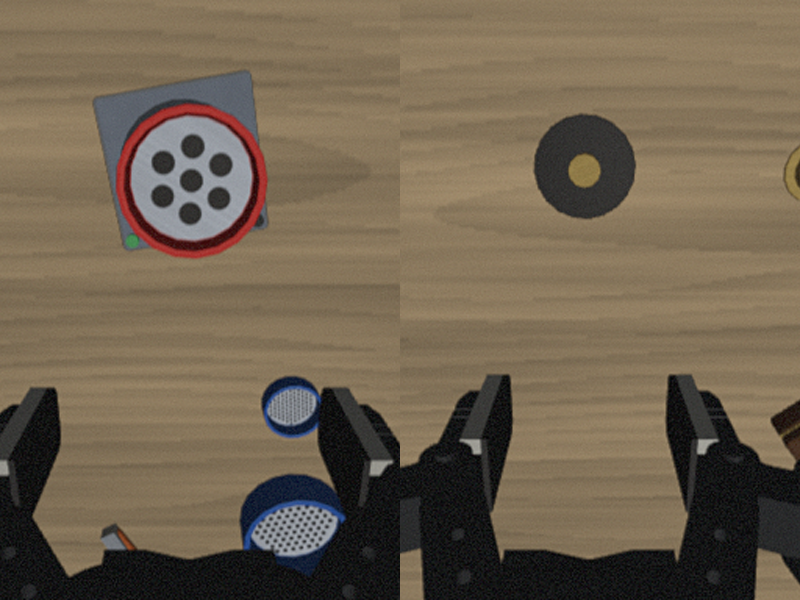

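The red sieve is nested level, rim centre (392,180). The lid disc centre is (384.5,166) and its knob (384.5,170).

```bash
python3 -c "
from h import *
c=load('w_c2')
print('coarse',at(c,392.5,180,112),at(c,318,180,112)-at(c,467,180,112))
c=load('w_l0');print('lid',at(c,384.5,166,12),at(c,384.5,170,32),at(c,333,166,12)-at(c,436,166,12))"
```

```text
coarse [ 603.9 -314.   112. ] [ 0.2 58.4  0. ]
lid [631.  291.7  12. ] [630.3 291.6  32. ] [ 0.2 60.4  0. ]
```

drive_tool(
  delta_pos=[
    [60, -1, 5],
    [63, -1, 40],
    [63, -1, 80],
    [63, -1, 110],
    [63, -1, 130],
    [63, -1, 132],
  ],
  twist=[0, 0, 0, 0, 0, 0],
  grip=36,
)

```text
t: 33.62
tcp_pos: [630.3, 293.2, 49.3]
orientation: [1.0, -0.0, -0.001, 0.0]
force: [-1.0, 0.6, -0.5]
width: 35.9
gripper_force: 0.0
```

drive_tool(
  delta_pos=[
    [0, 0, 4],
    [0, 0, 8],
    [0, 0, 12],
    [0, 0, 15],
    [0, 0, 15],
  ],
  twist=[0, 0, 0, 0, 0],
)

```text
t: 34.25
tcp_pos: [630.4, 293.8, 35.1]
orientation: [1.0, -0.0, -0.0, 0.0]
force: [-0.2, 0.5, -0.1]
width: 36.2
gripper_force: 0.0
```

drive_tool(
  delta_pos=[
    [0, 0, 0],
    [0, 0, 0],
    [0, 0, 0],
    [0, 0, 0],
    [0, 0, 0],
    [0, 0, 0],
  ],
  twist=[0, 0, 0, 0, 0, 0],
  grip=10,
)

```text
t: 35.0
tcp_pos: [630.6, 293.9, 35.5]
orientation: [1.0, -0.0, 0.0, -0.0]
force: [0.5, 0.6, 4.6]
width: 16.0
gripper_force: 39.2
```

drive_tool(
  delta_pos=[
    [0, 0, -5],
    [0, 0, -20],
    [0, 0, -60],
    [0, 0, -100],
    [0, 0, -145],
    [0, 0, -145],
  ],
  twist=[0, 0, 0, 0, 0, 0],
)

```text
t: 35.75
tcp_pos: [631.6, 294.3, 185.1]
orientation: [1.0, -0.0, 0.003, -0.001]
force: [0.2, -0.0, -0.5]
width: 15.9
gripper_force: 39.0
```

```bash
python3 -c "
from h import *
c=look('w_l1');print(observe())"
```

```text
{'t': 35.8, 'qpos': array([ 3.41361143e-01,  6.53697312e-01,  1.43757161e+00, -8.70573643e-05,
        1.04704093e+00,  1.91232907e+00]), 'qd': array([-0.00035547,  0.04332874,  0.03689034,  0.000369  , -0.01611535,
       -0.0002179 ]), 'joint_efforts': array([ 4.80813801e-02, -7.51696444e+01, -2.74542350e+01,  1.67071346e-03,
        1.64484498e-01, -8.22960601e-06]), 'tcp_pos': array([630.74552356, 294.00059914, 182.5479082 ]), 'orientation': array([ 9.99998650e-01, -6.40900322e-05,  1.55927772e-03, -5.14073112e-04]), 'force': array([ 0.98798714,  0.38099827, -1.33735138]), 'moment': array([-0.02975437,  0.01052407, -0.00677694]), 'gripper_force': 39.04868960380554, 'width': 16.268947547788926}
```

View pics/w_l1.png

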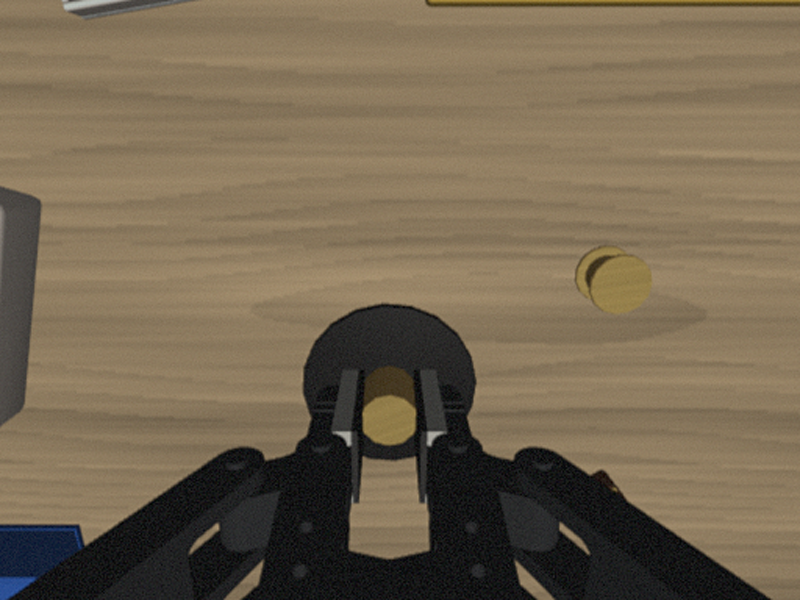

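The lid is held level by its knob, knob top (389,420), disc symmetric about the fingers. Carrying it over.

drive_tool(
  delta_pos=[
    [-5, 50, 0],
    [-14, 300, 0],
    [-14, 300, 0],
    [-14, 300, 0],
    [-14, 300, 0],
    [-14, 300, 0],
    [-14, 300, 0],
    [-14, 300, 0],
  ],
  twist=[0, 0, 0, 0, 0, 0, 0, 0],
)

```text
t: 36.8
tcp_pos: [616.3, -4.9, 179.9]
orientation: [1.0, 0.001, -0.0, -0.0]
force: [0.6, -0.2, 0.5]
width: 15.8
gripper_force: 39.2
```

drive_tool(
  delta_pos=[
    [-5, 50, 0],
    [-14, 305, 0],
    [-14, 305, 0],
    [-14, 305, 0],
    [-14, 305, 0],
    [-14, 305, 0],
    [-14, 305, 0],
    [-14, 305, 0],
  ],
  twist=[0, 0, 0, 0, 0, 0, 0, 0],
)

```text
t: 37.8
tcp_pos: [602.8, -309.2, 180.3]
orientation: [1.0, 0.001, -0.0, -0.0]
force: [-0.2, -0.2, -1.5]
width: 16.2
gripper_force: 39.3
```

drive_tool(
  delta_pos=[
    [0, 0, 10],
    [0, 0, 20],
    [0, 0, 28],
    [0, 0, 28],
  ],
  twist=[0, 0, 0, 0],
)

```text
t: 38.3
tcp_pos: [602.1, -310.9, 151.3]
orientation: [1.0, -0.0, -0.001, -0.0]
force: [-0.9, 0.4, 0.1]
width: 15.7
gripper_force: 39.3
```

drive_tool(
  delta_pos=[
    [1, 0, 3],
    [1, 0, 6],
    [1, 0, 9],
    [1, 0, 11],
    [1, 0, 11],
  ],
  twist=[0, 0, 0, 0, 0],
)

```text
t: 38.92
tcp_pos: [603.3, -311.2, 141.1]
orientation: [1.0, -0.0, -0.0, -0.0]
force: [-0.2, -0.5, -0.7]
width: 15.7
gripper_force: 39.3
```

drive_tool(
  delta_pos=[
    [0, 0, 1],
    [0, 0, 2],
    [0, 0, 2],
  ],
  twist=[0, 0, 0],
)

```text
t: 39.3
tcp_pos: [603.4, -311.2, 139.5]
orientation: [1.0, -0.0, 0.0, 0.0]
force: [-0.3, -0.5, 0.8]
width: 16.1
gripper_force: 39.4
```

drive_tool(
  delta_pos=[
    [0, 0, 1],
    [0, 0, 2],
    [0, 0, 2],
  ],
  twist=[0, 0, 0],
)

```text
t: 39.67
tcp_pos: [603.8, -311.4, 139.3]
orientation: [1.0, -0.0, 0.001, 0.001]
force: [-3.6, 2.9, 14.6]
width: 15.7
gripper_force: 40.6
```

Seated on contact at the expected height. Releasing and checking.

drive_tool(
  delta_pos=[
    [0, 0, -1],
    [0, 0, -1],
    [0, 0, -1],
    [0, 0, -1],
    [0, 0, -30],
    [0, 0, -80],
    [-100, 0, -80],
    [-100, 0, -80],
  ],
  twist=[0, 0, 0, 0, 0, 0, 0, 0],
  grip=45,
)

```text
t: 40.67
tcp_pos: [501.5, -310.8, 217.7]
orientation: [1.0, -0.0, 0.0, 0.0]
force: [0.7, -0.8, -0.8]
width: 45.0
gripper_force: 0.0
```

drive_tool(
  delta_pos=[
    [-60, -150, 0],
    [-60, -150, 0],
    [-60, -150, 0],
    [-60, -150, 0],
  ],
  twist=[0, 0, 0, 0],
)

```text
t: 41.18
tcp_pos: [442.6, -159.4, 217.7]
orientation: [1.0, 0.001, 0.0, 0.0]
force: [-0.1, 1.0, -0.0]
width: 44.9
gripper_force: 0.0
```

```bash
python3 -c "
from h import *
c=capture('scene');t=capture('top')
a=cv2.resize(c['color'][150:300,60:210,::-1],(400,400),interpolation=cv2.INTER_CUBIC)
b=cv2.resize(t['color'][90:240,280:430,::-1],(400,400),interpolation=cv2.INTER_CUBIC)
cv2.imwrite('pics/end.png',np.hstack([a,b]))"
```

```text
(no output)
```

View pics/end.png

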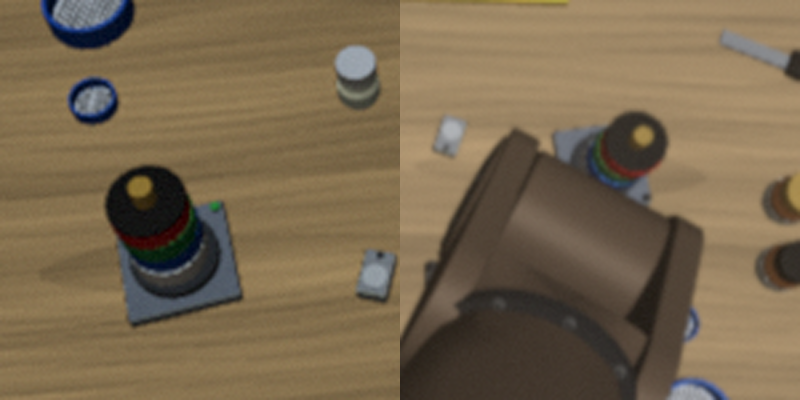

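The stack stands complete and level on the base: white, blue, green, red, then the black lid at (148,205) in the left crop. The jar and loupe are where they were.

```bash
python3 -c "
from plant import *
print(finish_job())"
```

```text
the job is handed in; nothing more can be done
None
```

I built the full stack on the base (pan, fine, medium, coarse, lid), released it and handed the job in at about 41 s. The last pictures show it level and the bystanders untouched, but `finish_job()` returned no verdict.

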